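Take down the pile of gift packs onto their fitted trays

ROBOT

A 7-joint arm with a two-finger parallel gripper is mounted at the origin on a cart in front of the work surface, level with it; the furniture and walls round the work are solid. World frame = base frame: x ahead of the robot, y to its left, z up, the work surface at z = 0. Lengths are in m, angles in degrees, forces in N, time in s.
With the tool pointing down it reaches from about 0.425 to 0.875 m from the base axis. Payload 4.7 kg.
Tool frame: the origin (TCP) lies between the finger pads; the fingertips stand 8 mm ahead of it and the grasp point (between the pads) lies 11 mm behind it; x points along the fingers, z is the direction in which the jaws open and shut, and the axes are right-handed (so a half turn about x gives the same grasp; the last joint's range is limited). The gripper opens to 87 mm and grips with 3 to 60 N. Pads are 19 mm wide; open, the fingers measure 117 mm over their backs; the gripper's body (75 mm by 190 mm) begins 51 mm behind the grasp point.
Start: joints at [66.583, 18.392, -4.016, 83.108, 1.295, 78.541, -3.26], TCP at [0.267, -0.593, 0.231] pointing down, gripper open.
Joint ranges: [-163.93, 163.93], [-17.29, 119.83], [-79.2, 71.16], [3.27, 140.29], [-89.18, 269.18], [5.43, 117.66], [-154.24, 154.24]. Speed limits (degrees/s): [147.25, 147.25, 180, 180, 180, 180, 180].

INTERFACE

Orientations are given as [roll, pitch, yaw] about the fixed x, y, z axes, in that order (R = Rz(yaw) Ry(pitch) Rx(roll)).
In Python, from cell import telemetry, vision, sign_off gives the robot as it stands. The module is installed in compiled form; this text tells all that it offers.
- The arm moves only by the tool drive_tool, never from a script. Its arguments are lists of equal length, an entry for each row: "offset": the shift along the tool's x, y, z in m, a list of three; "angular": the turn, a rotation vector about the tool's x, y, z in rad, a list of three. A call has 1 to 10 rows; each row is the pose to reach, as a shift and turn from the pose measured when the call began, along the tool's axes at that moment; what a row does not reach only later rows make up. A row lasts 1/8 s, in which the tool goes at most 62.5 mm and 10.7 degrees, less where a joint would pass 70% of its speed; a pose out of reach is approached as far as the arm can. A call with a gripper value outside its range is refused whole. "fingers" is the closure, from -1 (fully open) to 1 (shut), set as the call begins (left out, the last holds). The fingers move at their own pace and stop on an object; "squeeze" is the grip in N (left out, the last holds). Time passes only in rows, so rows that repeat a pose let the fingers close. It gives the time, the measured TCP pose, the force and the opening at its end, in the units of the state.
- telemetry.get_obs(): the state, without advancing time (a new reading comes with each control period).
- vision.read_camera(name): name is "scene" or "top" or "wrist"; returns a dict with "pixels" (480x640x3 uint8, red, green, blue), "intrinsics" (3x3 intrinsics, pixels), "world_from_camera" (4x4, takes a point from camera to world coordinates); the wrist camera has in their place "T_tool_cam" (4x4, takes a point from camera to tool coordinates, whose origin is the TCP and whose axes are the tool frame's). Camera axes: x right, y up, looking along -z (the intrinsics and any distortion apply to the point x, -y, -z); pixel columns grow to the right and rows downward; lengths in m; the calibration is good to about 2 mm. The wrist camera is an equidistant fisheye: a pixel r from the principal point sees the ray r / f radians off the axis. A picture is of the moment at which its call begins: read the wrist's pose just before it. There is no depth.
- sign_off(): hands the job in, once; it reports no verdict.
The state is a dict: "time_s": time; "qpos": joint angles; "joint_velocities": joint speeds; "effort": joint torques, N m; "tool_pos": TCP position; "tool_rot": TCP orientation; "force": force on the tool from outside, world axes, zero at the start; "wrist_torque": the same for the moment, N m; "grip_width": finger opening in m.
Only numpy, scipy, OpenCV 4.12 (cv2) and the standard library are available. Lean on these libraries where they do the work, as an engineer would, in place of code of your own. Each camera call takes 0.05 s, during which the arm holds its last target.

TASK

Take the pile of four gift packs apart and set each pack flat inside the rim of the white tray made for its shape and size: long carton, medium carton, square carton and round tin. Keep the packs upright and set them down rather than dropping them, and leave the dark jar and the tape roll where they stand.

Things in the scene. Friction and masses are not known exactly. Their poses are not given: they have to be found in the camera images.
- long_carton_center (a point): Long cardboard carton with lid, 200 (x) x 56 (y) x 50 mm high, about 0.3 kg, loose, bottom layer of the pile, standing on the worktop. Given point: its centre, 25 mm above its underside. x along its length, z up.
- medium_carton_center (a point): Medium cardboard carton with lid, 140 (x) x 54 (y) x 50 mm high, about 0.22 kg, loose, second layer: lies on the long carton, roughly in line with it. Given point: its centre, 25 mm above its underside. x along its length, z up.
- square_carton_center (a point): Small square cardboard carton with lid, 52 x 52 x 50 mm high, about 0.1 kg, loose, top layer: stands on one end of the medium carton, about 38 mm from its middle, its sides roughly in line with it. Given point: its centre, 25 mm above its underside. x and y along its sides, z up.
- round_tin_center (a point): Round bare-metal tin with lid, diameter 52, 50 mm high, about 0.12 kg, loose, top layer: stands on the other end of the medium carton, about 24 mm of gap from the square carton. Given point: its centre, 25 mm above its underside. z up.
- long_tray: Fitted white tray for the long carton: longest tray, 224 (x) x 80 (y) mm outside, 216 x 72 mm inside, fixed to the worktop. Origin: centre of its underside; its floor is 3 mm above that, its 4 mm thick rim 8 mm above it (5 mm over the floor). x along its length.
- medium_tray: Fitted white tray for the medium carton: oblong, 164 (x) x 78 (y) mm outside, 156 x 70 mm inside, fixed. Origin: centre of its underside; floor 3 mm and rim 8 mm above it. x along its length.
- square_tray: Fitted white tray for the square carton: square, 76 x 76 mm outside, 68 x 68 mm inside, fixed. Origin: centre of its underside; floor 3 mm and rim 8 mm above it. x and y along its sides.
- round_tray: Fitted white tray for the round tin: round, 76 mm outside and 68 mm inside diameter, fixed. Origin: centre of its underside; floor 3 mm and rim 8 mm above it.
- colour_jar: Bystander: small dark jar with ribbed lid, diameter 42, 52 mm high, loose, stands behind the work. Origin: centre of its underside.
- tape_roll: Bystander: roll of brown packing tape lying flat, diameter 96, 48 mm high, loose, behind the work on the right. Origin: centre of its underside.
Not all that is in view belongs to the job. Leave any blue look-alike of the part that bears square_carton_center alone.

How it is judged:
By the outcome, as a careful person would: the job done as asked, in the order asked, and still so for the second after the job is handed in, with the robot touching nothing.
It also fails if it takes over 96 s, if anything falls off the work surface, if the arm or the gripper's body presses on something with over 40 N, if the wrist force passes 120 N, or if a joint passes its speed limit or range.

## Working session

There is one attempt and no reset: what is moved stays moved. The work goes in short steps, Python scripts to look and compute and a tool call to move; the robot and the scene stay as the last step left them, time stands still between calls to the robot, and variables do not carry over. Pictures are saved under pics/ and viewed, and the job is handed in when it is done.

Besides the shell and the picture viewer there is one more tool, called after "Request:" as name(argument=value, ...) on one line, values as JSON. drive_tool: Moves the arm, as the interface text tells. Its arguments: {"type":"object","properties":{"offset":{"type":"array"},"angular":{"type":"array"},"fingers":{"type":"number"},"squeeze":{"type":"number"}},"required":["offset","angular"]}

```bash
mkdir -p pics; python3 - <<'E'
from cell import telemetry, vision
import cv2, numpy as np
print(telemetry.get_obs())
for n in ("scene","top"):
    c=vision.read_camera(n); cv2.imwrite(f"pics/{n}0.png",c["pixels"][:,:,::-1]); np.savez(n+"0.npz",**c)
    print(n,c["intrinsics"],c["world_from_camera"], [k for k in c])
E
```

```text
{'time_s': 0.0, 'qpos': array([66.58373036, 18.44052214, -4.0156833 , 83.1738638 ,  1.2951852 ,
       78.53932421, -3.26262655]), 'joint_velocities': array([-0.03622138,  0.03004539, -0.00813206,  0.00717457, -0.00116085,
       -0.01408054, -0.14292371]), 'effort': array([ 4.92234194e-04, -4.91289997e+01, -4.03542425e-01, -3.12525916e+01,
       -6.38807681e-02,  4.39524197e-02,  1.84379073e-04]), 'tool_pos': array([ 0.26644073, -0.59230967,  0.22945402]), 'tool_rot': array([-176.96886771,   89.89138882,  117.25468314]), 'force': array([ 5.90868314e-01, -8.83684111e-05,  7.04810079e-01]), 'wrist_torque': array([ 0.00446248, -0.00502417, -0.00503529]), 'grip_width': 0.0869773296020775}
scene [[522.47272948   0.         318.5539705 ]
 [  0.         522.47272948 244.4551617 ]
 [  0.           0.           1.        ]] [[-0.78647835  0.33654519 -0.5178698  -0.06122681]
 [-0.61741507 -0.40693336  0.67320418  0.86644546]
 [ 0.01582513  0.84920114  0.52783235  0.78637309]
 [ 0.          0.          0.          1.        ]] ['pixels', 'intrinsics', 'world_from_camera']
top [[590.94064911   0.         316.37646901]
 [  0.         590.94064911 235.69958439]
 [  0.           0.           1.        ]] [[-2.63778449e-02  9.93450857e-01 -1.11173756e-01  4.49099292e-01]
 [-9.99650406e-01 -2.64155214e-02  1.13426914e-03 -1.10206343e-02]
 [-1.80987207e-03  1.11164809e-01  9.93800337e-01  1.43510119e+00]
 [ 0.00000000e+00  0.00000000e+00  0.00000000e+00  1.00000000e+00]] ['pixels', 'intrinsics', 'world_from_camera']
```

View pics/scene0.png

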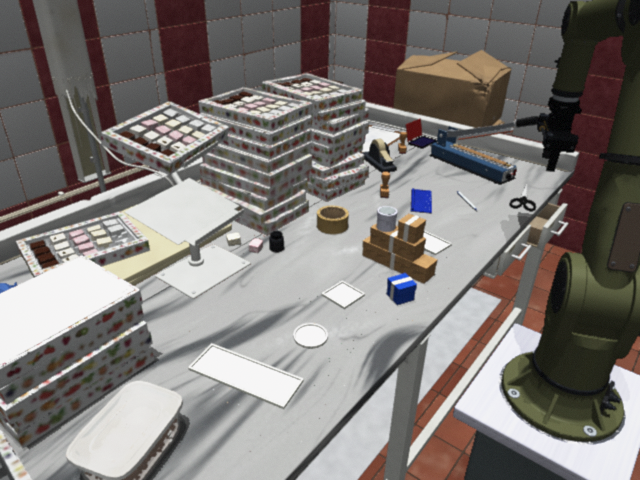

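View pics/top0.png

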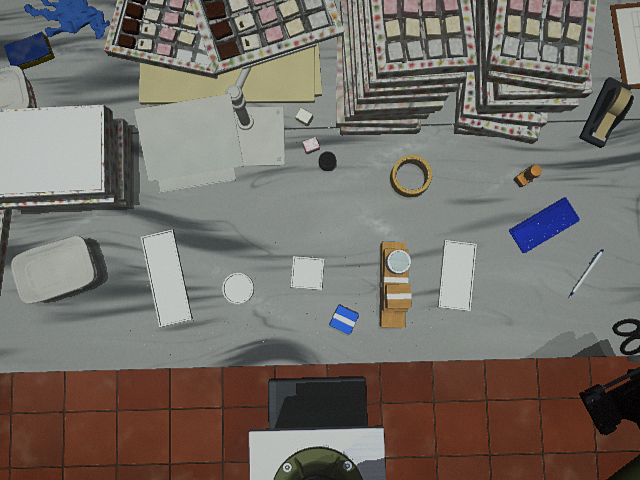

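The top view shows the pile at about (395,285) and the trays from left to right: long (167,278), round (238,288), square (307,272), medium (457,275). The blue decoy is at (344,319), the jar at (327,160) and the tape at (411,175). I'll enlarge to measure.

```bash
python3 - <<'E'
import cv2, numpy as np
t=cv2.imread("pics/top0.png")
def crop(im,x0,y0,w,h,s,n):
    c=cv2.resize(im[y0:y0+h,x0:x0+w],None,fx=s,fy=s,interpolation=cv2.INTER_CUBIC)
    for x in range((x0+9)//10*10,x0+w,10): 
        cv2.line(c,((x-x0)*s,0),((x-x0)*s,6),(0,0,255),1)
        if x%20==0: cv2.putText(c,str(x),((x-x0)*s,16),0,.35,(0,0,255),1)
    for y in range((y0+9)//10*10,y0+h,10):
        cv2.line(c,(0,(y-y0)*s),(6,(y-y0)*s),(0,0,255),1); 
        if y%20==0: cv2.putText(c,str(y),(8,(y-y0)*s+4),0,.35,(0,0,255),1)
    cv2.imwrite(n,c)
crop(t,365,230,130,110,6,"pics/tc1.png")
crop(t,130,220,200,115,4,"pics/tc2.png")
s=cv2.imread("pics/scene0.png")
crop(s,340,190,120,120,5,"pics/sc1.png")
E
```

```text
(no output)
```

View pics/tc1.png

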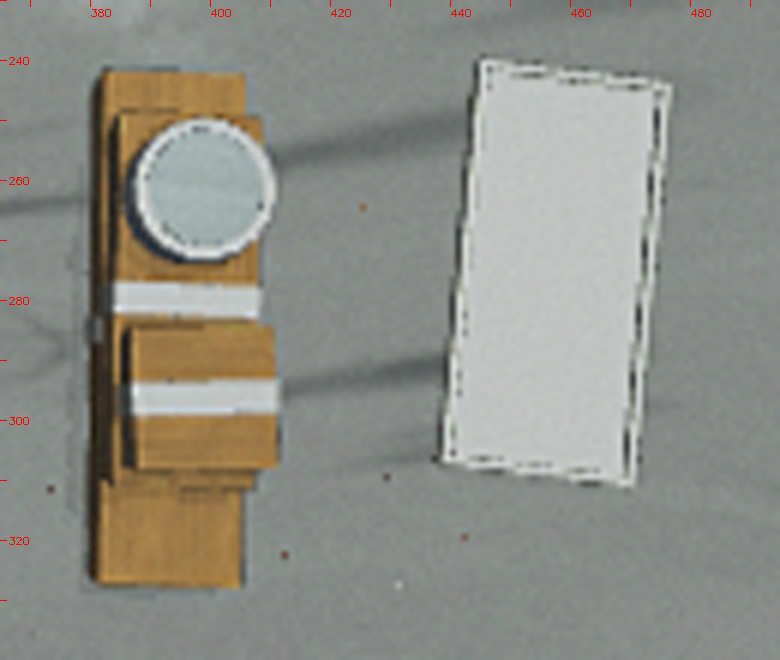

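View pics/tc2.png

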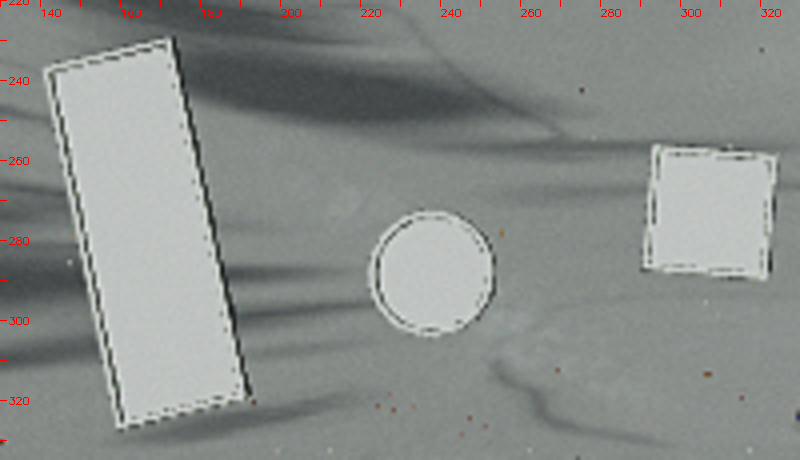

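View pics/sc1.png

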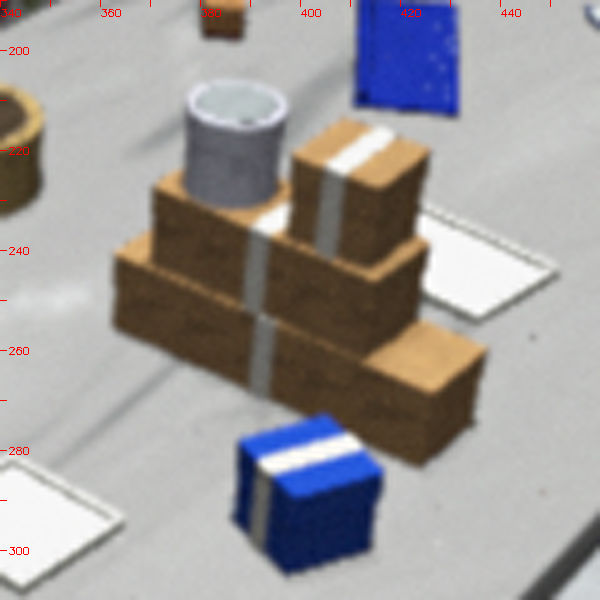

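```bash
cat > h.py <<'E'
import numpy as np, cv2
from scipy.spatial.transform import Rotation as Ro
from scipy.optimize import least_squares
def px2w(uv,K,T,z):
    d=np.array([(uv[0]-K[0,2])/K[0,0],-(uv[1]-K[1,2])/K[1,1],-1]); d=T[:3,:3]@d; o=T[:3,3]
    return (o+d*(z-o[2])/d[2])[:2]
def R(o): return Ro.from_euler('xyz',o['tool_rot'],degrees=True).as_matrix()
def goal(jaw):  # jaw dir angle deg in world xy; tool x down
    x=np.array([0,0,-1.]); a=np.radians(jaw); z=np.array([np.cos(a),np.sin(a),0]); return np.c_[x,np.cross(z,x),z]
def plan(xyz,jaw):
    from cell import telemetry
    o=telemetry.get_obs(); r=R(o); best=None
    for j in (jaw,jaw+180):
        rv=Ro.from_matrix(r.T@goal(j)).as_rotvec()
        if best is None or np.linalg.norm(rv)<np.linalg.norm(best): best=rv
    print('now',o['tool_pos'].round(4),'t',round(o['time_s'],2),'f',o['force'].round(1),'grip',round(o['grip_width'],4))
    print('offset',(r.T@(np.array(xyz)-o['tool_pos'])).round(4),'ang',best.round(3),'deg',round(np.degrees(np.linalg.norm(best)),1))
E
cat > m.py <<'E'
from h import *
c=np.load('top0.npz'); K,T=c['intrinsics'],c['world_from_camera']
def w(pts,x0,y0,s,z): return np.array([px2w((x0+(p[0]+.5)/s-.5,y0+(p[1]+.5)/s-.5),K,T,z) for p in pts])
def show(n,P):
    ctr=P.mean(0); L=((P[3]-P[0])+(P[2]-P[1]))/2; W=((P[1]-P[0])+(P[2]-P[3]))/2
    print(n,ctr.round(4),'L',np.linalg.norm(L).round(4),'W',np.linalg.norm(W).round(4),'angL',np.degrees(np.arctan2(*(-L)[::-1])).round(1),'angW',np.degrees(np.arctan2(*(-W)[::-1])).round(1), 'r',np.hypot(*ctr).round(3))
a=(365,230,6); b=(130,220,4)
show('square',w([(131,328),(273,325),(278,465),(137,469)],*a,.15))
show('medium',w([(119,112),(263,119),(254,487),(112,485)],*a,.10))
show('long',w([(104,72),(245,73),(242,585),(98,585)],*a,.05))
print('tin',w([(205,189)],*a,.15))
show('medtray',w([(482,59),(670,85),(634,486),(443,462)],*a,.008))
show('longtray',w([(44,68),(174,38),(250,397),(121,428)],*b,.008))
show('sqtray',w([(654,145),(777,155),(767,278),(643,268)],*b,.008))
print('rtray',w([(433,273)],*b,.008))
E
python3 m.py
```

```text
square [ 0.4576 -0.1871] L 0.0504 W 0.051 angL -0.1 angW 89.9 r 0.494
medium [ 0.4943 -0.1888] L 0.139 W 0.0537 angL -3.6 angW 86.7 r 0.529
long [ 0.4857 -0.1893] L 0.199 W 0.0555 angL -2.8 angW 88.3 r 0.521
tin [[ 0.53250162 -0.19030295]]
medtray [ 0.5047 -0.3502] L 0.1625 W 0.0765 angL -8.3 angW 80.9 r 0.614
longtray [0.5171 0.3517] L 0.2226 W 0.0798 angL 12.1 angW 101.8 r 0.625
sqtray [0.5201 0.0119] L 0.0744 W 0.0748 angL -6.3 angW 83.9 r 0.52
rtray [[0.48745011 0.17955792]]
```

```bash
python3 -c "
from h import *
o=__import__('cell').telemetry.get_obs(); print(R(o).round(3))
plan([.5325,-.190,.25],87)"
```

```text
[[-0.001  0.912  0.41 ]
 [ 0.002  0.41  -0.912]
 [-1.    -0.    -0.002]]
now [ 0.2665 -0.5923  0.2296] t 0.1 f [ 0.6 -0.1  0.1] grip 0.0867
offset [-0.02    0.4077 -0.2578] ang [ 0.475 -0.002  0.001] deg 27.2
```

Request:
drive_tool(offset=[[-0.02,0.05,-0.03],[-0.02,0.1,-0.065],[-0.02,0.15,-0.095],[-0.02,0.2,-0.13],[-0.02,0.25,-0.16],[-0.02,0.3,-0.19],[-0.02,0.355,-0.225],[-0.02,0.408,-0.258],[-0.02,0.408,-0.258],[-0.02,0.408,-0.258]], angular=[[0.06,0,0],[0.12,0,0],[0.18,0,0],[0.24,0,0],[0.3,0,0],[0.36,0,0],[0.42,0,0],[0.475,0,0],[0.475,0,0],[0.475,0,0]], fingers=-1, squeeze=20)

```text
time_s: 1.35
tool_pos: [0.5324, -0.1897, 0.2495]
tool_rot: [-120.0, 89.9, 147.1]
force: [0.2, 0.2, 1.0]
grip_width: 0.0871
```

```bash
cat > wr.py <<'E'
import sys
from h import *
from cell import telemetry, vision
o=telemetry.get_obs(); c=vision.read_camera('wrist')
cv2.imwrite(f'pics/{sys.argv[1]}.png',c['pixels'][:,:,::-1]); np.savez(sys.argv[1]+'.npz',**c,p=o['tool_pos'],R=R(o))
print(c['intrinsics'] if 'intrinsics' in c else '',c['T_tool_cam'].round(4),list(c))
E
python3 wr.py w1; python3 -c "
from h import *
plan([.5325,-.190,.119],87)"
```

```text
[[371.64829954   0.         323.60149832]
 [  0.         371.64829954 239.35216772]
 [  0.           0.           1.        ]] [[-3.000e-04  2.946e-01 -9.556e-01 -1.551e-01]
 [ 1.100e-03  9.556e-01  2.946e-01  8.040e-02]
 [ 1.000e+00 -9.000e-04 -6.000e-04  2.000e-04]
 [ 0.000e+00  0.000e+00  0.000e+00  1.000e+00]] ['pixels', 'intrinsics', 'T_tool_cam']
now [ 0.5319 -0.1909  0.2495] t 1.4 f [ 0.2 -0.2  0.7] grip 0.0871
offset [ 0.1305  0.0008 -0.0008] ang [-0.001 -0.001  0.002] deg 0.1
```

View pics/w1.png

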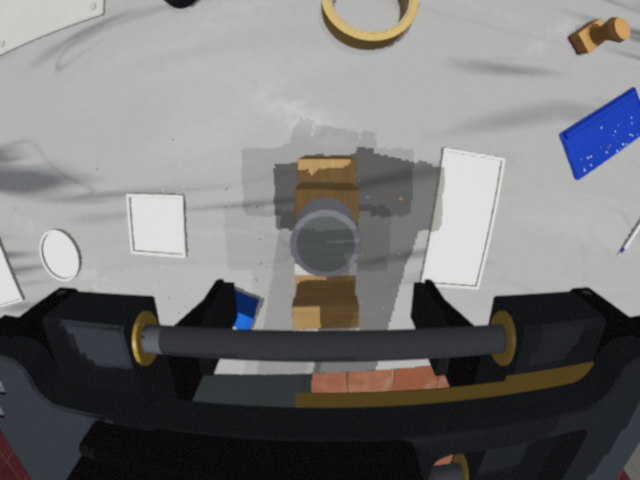

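The wrist view shows the tin at about (325,238), the square carton below it at (325,301), and the fingers on either side. I'll check the tin estimate by projecting it.

```bash
cat >> h.py <<'E'
def wproj(c,P):
    X=c['R'].T@(np.array(P)-c['p']); Tc=c['T_tool_cam']; q=Tc[:3,:3].T@(X-Tc[:3,3])
    x=np.array([q[0],-q[1]]); th=np.arctan2(np.hypot(*x),-q[2]); K=c['intrinsics']
    return x/np.hypot(*x)*th*K[0,0]+K[:2,2]
E
python3 - <<'E'
from h import *
c=np.load('w1.npz'); im=cv2.imread('pics/w1.png')
for z,col in((.15,(0,0,255)),):
    for a in np.linspace(0,6.28,40): cv2.circle(im,tuple(wproj(c,[.5325+.026*np.cos(a),-.1903+.026*np.sin(a),z]).round().astype(int)),1,col,-1)
for s in((1,1),(1,-1),(-1,-1),(-1,1)): cv2.circle(im,tuple(wproj(c,[.4576+.026*s[0],-.1871+.026*s[1],.15]).round().astype(int)),2,(0,255,0),-1)
cv2.imwrite('pics/w1b.png',cv2.resize(im[140:340,220:420],None,fx=3,fy=3))
E
```

```text
(no output)
```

View pics/w1b.png

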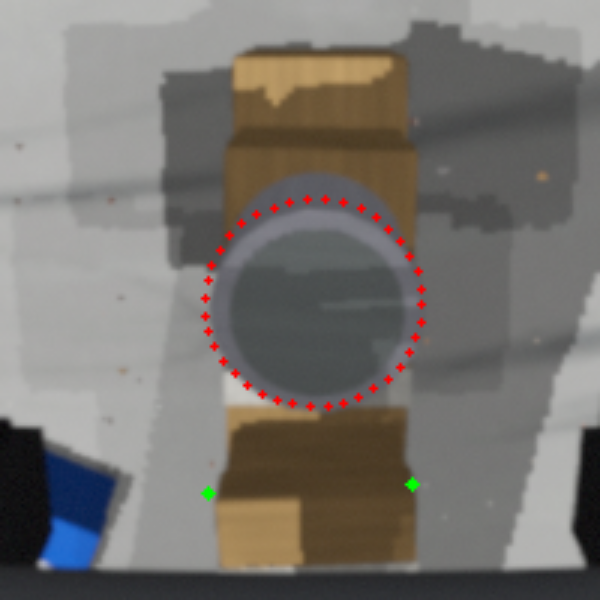

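Request:
drive_tool(offset=[[0.05,0,0],[0.1,0,0],[0.13,0.001,0],[0.13,0.001,0],[0.13,0.001,0]], angular=[[0,0,0],[0,0,0],[0,0,0],[0,0,0],[0,0,0]])

```text
time_s: 2.02
tool_pos: [0.5331, -0.1923, 0.1209]
tool_rot: [-95.9, 90.0, 171.0]
force: [-0.1, 0.4, 1.1]
grip_width: 0.0874
```

Request:
drive_tool(offset=[[0,0,0],[0,0,0],[0,0,0],[0,0,0]], angular=[[0,0,0],[0,0,0],[0,0,0],[0,0,0]], fingers=1, squeeze=20)

```text
time_s: 2.52
tool_pos: [0.5332, -0.1922, 0.1212]
tool_rot: [17.4, 90.0, -75.7]
force: [0.6, -0.3, 0.2]
grip_width: 0.055
```

Request:
drive_tool(offset=[[0,0,0],[0,0,0],[0,0,0]], angular=[[0,0,0],[0,0,0],[0,0,0]])

```text
time_s: 2.9
tool_pos: [0.5332, -0.1921, 0.1211]
tool_rot: [-164.7, 90.0, 102.1]
force: [0.4, -0.5, -0.3]
grip_width: 0.0512
```

Request:
drive_tool(offset=[[-0.01,0,0],[-0.04,0,0],[-0.08,0,0],[-0.08,0,0]], angular=[[0,0,0],[0,0,0],[0,0,0],[0,0,0]])

```text
time_s: 3.4
tool_pos: [0.5355, -0.1929, 0.2054]
tool_rot: [70.6, 89.6, -22.6]
force: [0.1, -0.0, -1.2]
grip_width: 0.0512
```

```bash
python3 wr.py w2 >/dev/null; python3 -c "
from h import *
plan([.4875,.1795,.12],87)"
```

```text
now [ 0.5342 -0.1925  0.2031] t 3.45 f [ 0.4  1.1 -1.8] grip 0.0515
offset [ 0.0824 -0.0674 -0.3689] ang [-0.003  0.001 -0.003] deg 0.3
```

View pics/w2.png

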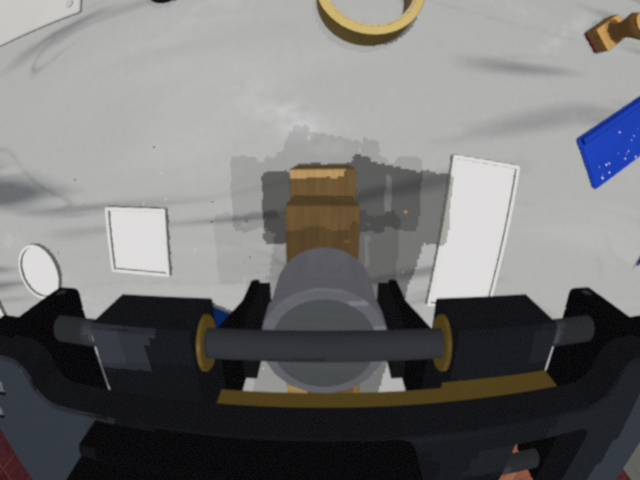

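The tin is held between the pads, centred near (325,330). Carrying it to the round tray.

Request:
drive_tool(offset=[[0,-0.008,-0.04],[0,-0.017,-0.09],[0,-0.026,-0.14],[0,-0.036,-0.195],[0,-0.045,-0.25],[0.03,-0.056,-0.305],[0.07,-0.063,-0.345],[0.105,-0.067,-0.369],[0.13,-0.067,-0.369],[0.13,-0.067,-0.369]], angular=[[0,0,0],[0,0,0],[0,0,0],[0,0,0],[0,0,0],[0,0,0],[0,0,0],[0,0,0],[0,0,0],[0,0,0]])

```text
time_s: 4.7
tool_pos: [0.4852, 0.1787, 0.0695]
tool_rot: [-46.0, 89.7, -139.1]
force: [-0.1, -0.3, -1.4]
grip_width: 0.0514
```

```bash
cat > tp.py <<'E'
import sys
from h import *
from cell import vision
for n in ('top','scene'):
    c=vision.read_camera(n); np.savez(f'{n}_{sys.argv[1]}.npz',**c); cv2.imwrite(f'pics/{n}_{sys.argv[1]}.png',c['pixels'][:,:,::-1])
E
python3 -c "
from h import *
plan([.4875,.1795,.024],87)"; python3 wr.py w3>/dev/null
```

```text
now [0.4852 0.1787 0.0695] t 4.7 f [-0.1 -0.3 -1.4] grip 0.0514
offset [ 0.0455  0.0024 -0.0011] ang [-0.002  0.003  0.003] deg 0.3
```

View pics/w3.png

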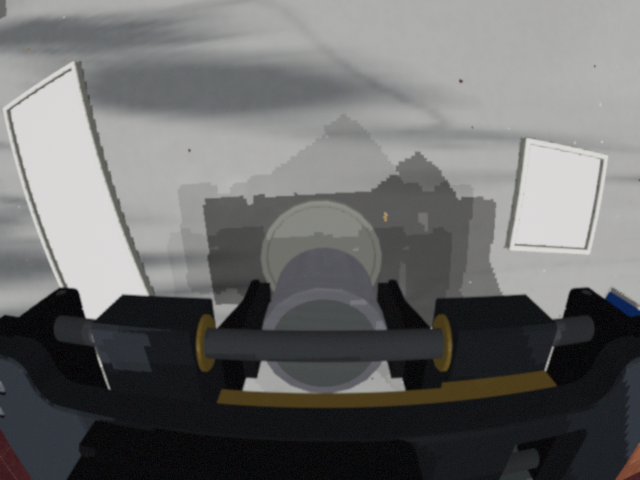

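The tin is laterally over the round tray (tray centre about 321, tin about 325). Lowering it.

Request:
drive_tool(offset=[[0.02,0.002,-0.001],[0.034,0.002,-0.001],[0.04,0.002,-0.001],[0.044,0.002,-0.001],[0.046,0.002,-0.001],[0.046,0.002,-0.001]], angular=[[0,0,0],[0,0,0],[0,0,0],[0,0,0],[0,0,0],[0,0,0]])

```text
time_s: 5.5
tool_pos: [0.489, 0.1798, 0.0254]
tool_rot: [10.9, 89.9, -82.3]
force: [-0.2, 0.6, -1.4]
grip_width: 0.0516
```

Request:
drive_tool(offset=[[0.001,0,0],[0.002,0,0],[0.002,0,0]], angular=[[0,0,0],[0,0,0],[0,0,0]])

```text
time_s: 5.88
tool_pos: [0.4894, 0.1798, 0.0241]
tool_rot: [27.2, 89.9, -66.0]
force: [-1.9, -1.2, 4.9]
grip_width: 0.0513
```

Contact (+5 N). Releasing, and lifting straight up.

Request:
drive_tool(offset=[[0,0,0],[0,0,0],[0,0,0],[0,0,0],[-0.06,0,0],[-0.12,0,0],[-0.17,0,0],[-0.17,0,0]], angular=[[0,0,0],[0,0,0],[0,0,0],[0,0,0],[0,0,0],[0,0,0],[0,0,0],[0,0,0]], fingers=-1)

```text
time_s: 6.88
tool_pos: [0.4919, 0.1814, 0.1986]
tool_rot: [88.9, 89.4, -4.2]
force: [-0.4, 0.1, 0.4]
grip_width: 0.0872
```

```bash
python3 wr.py w4>/dev/null; python3 -c "
from h import *
plan([.4576,-.188,.22],90)"
```

```text
now [0.4904 0.1806 0.1959] t 6.92 f [-0.2  0.5  0.2] grip 0.0873
offset [-0.0235 -0.0122  0.3699] ang [-0.055  0.002 -0.005] deg 3.2
```

View pics/w4.png

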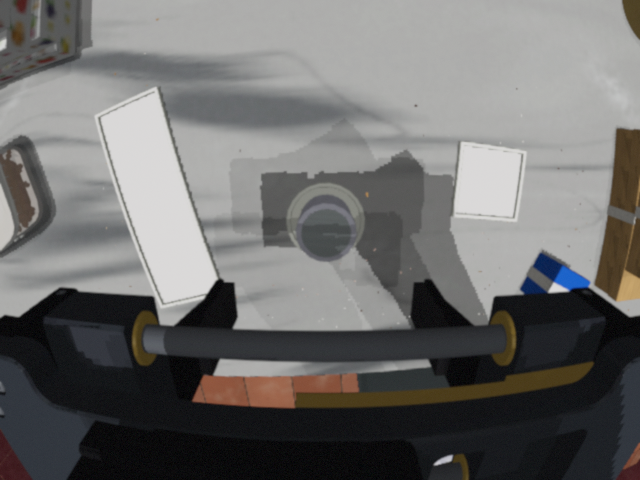

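The tin stands inside the round rim, around (325,225). Next is the square carton.

Request:
drive_tool(offset=[[-0.024,0,0.045],[-0.024,-0.002,0.1],[-0.024,-0.004,0.16],[-0.024,-0.007,0.22],[-0.024,-0.009,0.275],[-0.024,-0.011,0.33],[-0.024,-0.012,0.37],[-0.024,-0.012,0.37],[-0.024,-0.012,0.37]], angular=[[0,0,0],[-0.02,0,0],[-0.03,0,0],[-0.05,0,0],[-0.055,0,0],[-0.055,0,0],[-0.055,0,0],[-0.055,0,0],[-0.055,0,0]])

```text
time_s: 8.05
tool_pos: [0.4573, -0.187, 0.219]
tool_rot: [89.4, 89.8, -0.6]
force: [1.1, 1.1, 0.8]
grip_width: 0.0874
```

```bash
python3 wr.py w5>/dev/null; python3 -c "
from h import *
plan([.4576,-.188,.119],90)
c=np.load('w5.npz'); im=cv2.imread('pics/w5.png')
for s in((1,1),(1,-1),(-1,-1),(-1,1)): cv2.circle(im,tuple(wproj(c,[.4576+.026*s[0],-.1875+.026*s[1],.15]).round().astype(int)),2,(0,255,0),-1)
cv2.imwrite('pics/w5b.png',cv2.resize(im[140:400,220:420],None,fx=2.3,fy=2.3))"
```

```text
now [ 0.4576 -0.1865  0.2194] t 8.1 f [-0.1 -0.   1.2] grip 0.087
offset [ 0.1004 -0.0003  0.0014] ang [ 0.002  0.001 -0.003] deg 0.2
```

View pics/w5b.png

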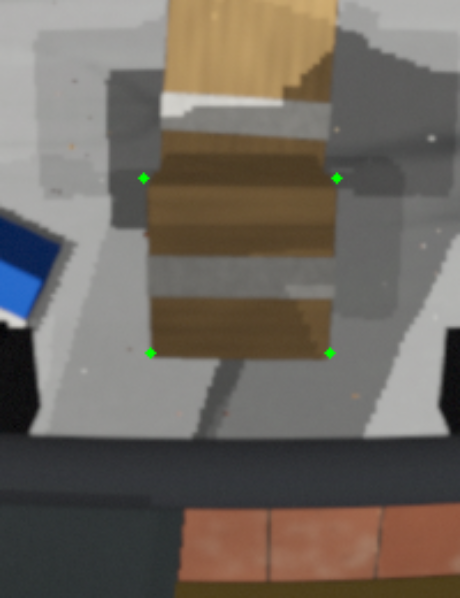

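The carton top matches the projection to within about 1 mm. Descending and gripping.

Request:
drive_tool(offset=[[0.04,-0.001,0.001],[0.08,-0.001,0.001],[0.1,-0.001,0.001],[0.1,-0.001,0.001],[0.1,-0.001,0.001]], angular=[[0,0,0],[0,0,0],[0,0,0],[0,0,0],[0,0,0]])

```text
time_s: 8.72
tool_pos: [0.4578, -0.187, 0.1203]
tool_rot: [78.2, 89.7, -11.7]
force: [-0.1, 0.2, 0.7]
grip_width: 0.0871
```

Request:
drive_tool(offset=[[0,0,0],[0,0,0],[0,0,0],[0,0,0],[0,0,0],[0,0,0]], angular=[[0,0,0],[0,0,0],[0,0,0],[0,0,0],[0,0,0],[0,0,0]], fingers=1, squeeze=20)

```text
time_s: 9.48
tool_pos: [0.4578, -0.1871, 0.1204]
tool_rot: [76.8, 89.7, -13.0]
force: [0.0, 0.7, 0.9]
grip_width: 0.0521
```

Request:
drive_tool(offset=[[-0.01,0,0],[-0.04,0,0],[-0.08,0,0],[-0.08,0,0]], angular=[[0,0,0],[0,0,0],[0,0,0],[0,0,0]])

```text
time_s: 9.98
tool_pos: [0.4597, -0.1877, 0.2042]
tool_rot: [70.2, 89.3, -19.7]
force: [-0.2, -0.2, -1.6]
grip_width: 0.0517
```

```bash
python3 wr.py w6 >/dev/null; python3 -c "
from h import *
plan([.5195,.0119,.07],84)"
```

```text
now [ 0.4583 -0.1873  0.202 ] t 10.03 f [-0.5  0.8 -2.3] grip 0.0519
offset [ 0.132   0.0608 -0.1994] ang [ 0.108  0.002 -0.008] deg 6.2
```

View pics/w6.png

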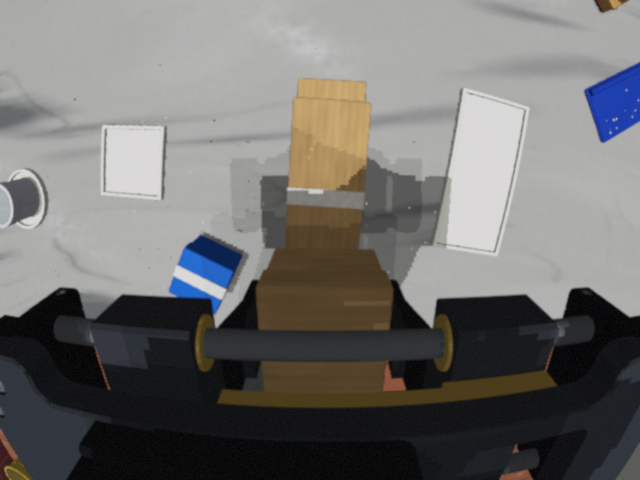

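The square carton is held, and the medium and long cartons are undisturbed. Carrying it to the square tray.

Request:
drive_tool(offset=[[0,0.015,-0.045],[0,0.03,-0.1],[0.02,0.048,-0.155],[0.06,0.061,-0.2],[0.1,0.061,-0.2],[0.132,0.061,-0.2],[0.132,0.061,-0.2],[0.132,0.061,-0.2]], angular=[[0.03,0,0],[0.06,0,0],[0.08,0,0],[0.108,0,0],[0.108,0,0],[0.108,0,0],[0.108,0,0],[0.108,0,0]])

```text
time_s: 11.02
tool_pos: [0.5201, 0.0126, 0.0706]
tool_rot: [80.4, 89.5, -15.7]
force: [0.6, 0.1, -0.1]
grip_width: 0.0517
```

```bash
python3 wr.py w7 >/dev/null; python3 -c "
from h import *
plan([.5195,.0119,.024],84)"
```

```text
now [0.5207 0.0125 0.0713] t 11.07 f [ 0.2 -0.4 -1. ] grip 0.0519
offset [ 0.0473 -0.0016  0.0006] ang [-0.001  0.002 -0.01 ] deg 0.6
```

View pics/w7.png

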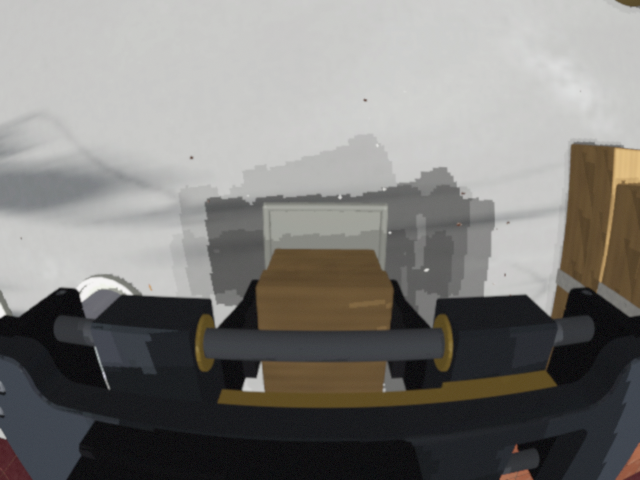

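The carton is aligned with the square tray (columns 263–388, carton about 258–392 nearer the camera). Lowering it.

Request:
drive_tool(offset=[[0.02,-0.001,0],[0.034,-0.001,0],[0.042,-0.001,0],[0.046,-0.001,0],[0.048,-0.001,0],[0.049,-0.001,0],[0.049,-0.001,0]], angular=[[0,0,0],[0,0,0],[0,0,0],[0,0,0],[0,0,0],[0,0,0],[0,0,0]])

```text
time_s: 11.95
tool_pos: [0.5204, 0.0125, 0.0234]
tool_rot: [79.0, 89.4, -17.0]
force: [-2.6, -0.3, 5.3]
grip_width: 0.0518
```

Request:
drive_tool(offset=[[0,0,0],[0,0,0],[0,0,0],[0,0,0],[-0.06,0,0],[-0.12,0,0],[-0.17,0,0],[-0.17,0,0]], angular=[[0,0,0],[0,0,0],[0,0,0],[0,0,0],[0,0,0],[0,0,0],[0,0,0],[0,0,0]], fingers=-1)

```text
time_s: 12.95
tool_pos: [0.5217, 0.0133, 0.1981]
tool_rot: [84.3, 88.9, -11.7]
force: [-0.1, 0.0, -0.3]
grip_width: 0.0872
```

```bash
python3 wr.py w8>/dev/null; python3 tp.py 2; python3 -c "
from h import *
plan([.494,-.189,.17],86.5)
t=cv2.imread('pics/top_2.png'); cv2.imwrite('pics/t2c.png',cv2.resize(t[225:335,285:415],None,fx=6,fy=6,interpolation=2)) "
```

```text
now [0.5181 0.0129 0.1924] t 13.1 f [-0.6  1.3 -0.3] grip 0.087
offset [ 0.0228 -0.0029  0.2033] ang [-0.044  0.002 -0.008] deg 2.6
```

View pics/w8.png

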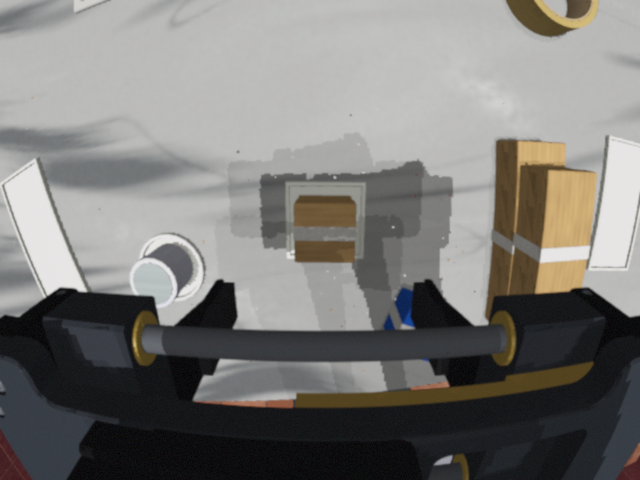

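View pics/t2c.png

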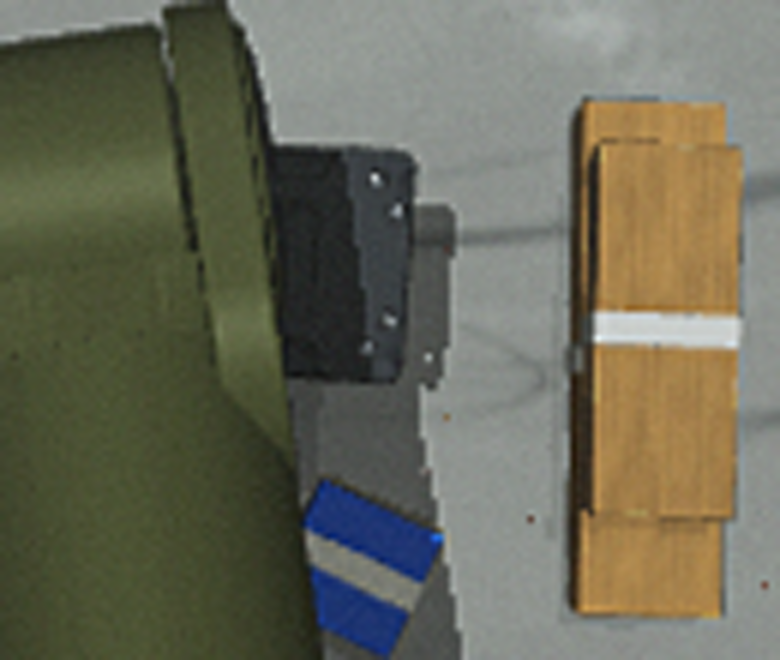

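The square carton sits inside its tray. Re-measuring the now-uncovered medium carton.

```bash
cat >> m.py <<'E'
print('--')
show('medium',w([(599,143),(742,146),(735,519),(592,516)],285,225,6,.10))
show('long',w([(583,101),(725,104),(721,616),(575,612)],285,225,6,.05))
E
python3 m.py | sed -n '/--/,$p'
```

```text
--
medium [ 0.4942 -0.1888] L 0.1399 W 0.0537 angL -3.4 angW 87.3 r 0.529
long [ 0.4859 -0.1888] L 0.1987 W 0.0561 angL -3.0 angW 87.1 r 0.521
```

Request:
drive_tool(offset=[[0,0,0.045],[0,-0.001,0.1],[0.005,-0.002,0.155],[0.015,-0.003,0.203],[0.02,-0.003,0.203],[0.02,-0.003,0.203]], angular=[[-0.01,0,0],[-0.02,0,0],[-0.03,0,0],[-0.044,0,0],[-0.044,0,0],[-0.044,0,0]])

```text
time_s: 13.85
tool_pos: [0.4929, -0.1876, 0.1708]
tool_rot: [86.4, 89.7, -7.1]
force: [-0.7, 0.2, 0.5]
grip_width: 0.0872
```

```bash
python3 wr.py w9>/dev/null; python3 -c "
from h import *
plan([.493,-.1895,.069],87)"
```

```text
now [ 0.4935 -0.187   0.1715] t 13.9 f [ 0.2 -0.1 -0.2] grip 0.0869
offset [ 0.1025 -0.001   0.0025] ang [-0.007  0.001 -0.006] deg 0.5
```

View pics/w9.png

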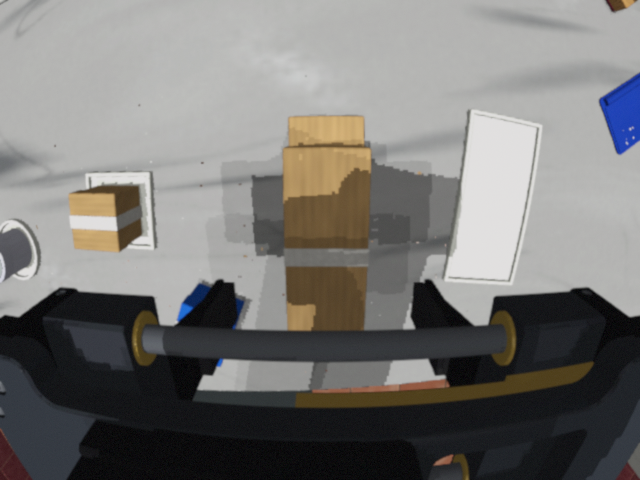

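The medium carton sits symmetrically between the fingers. Descending, gripping with 30 N and lifting.

Request:
drive_tool(offset=[[0.04,0,0.002],[0.08,0,0.002],[0.102,0,0.002],[0.102,0,0.002],[0.102,0,0.002]], angular=[[0,0,0],[0,0,0],[0,0,0],[0,0,0],[0,0,0]])

```text
time_s: 14.52
tool_pos: [0.4952, -0.1883, 0.0707]
tool_rot: [81.7, 89.5, -11.6]
force: [0.3, 0.0, -0.2]
grip_width: 0.087
```

Request:
drive_tool(offset=[[0,0,0],[0,0,0],[0,0,0],[0,0,0],[0,0,0],[0,0,0]], angular=[[0,0,0],[0,0,0],[0,0,0],[0,0,0],[0,0,0],[0,0,0]], fingers=1, squeeze=30)

```text
time_s: 15.28
tool_pos: [0.4952, -0.1886, 0.0709]
tool_rot: [80.0, 89.5, -13.4]
force: [-0.2, -0.9, 2.2]
grip_width: 0.0539
```

Request:
drive_tool(offset=[[-0.01,0,0],[-0.04,0,0],[-0.08,0,0],[-0.08,0,0]], angular=[[0,0,0],[0,0,0],[0,0,0],[0,0,0]])

```text
time_s: 15.78
tool_pos: [0.4969, -0.189, 0.1544]
tool_rot: [75.8, 89.1, -17.5]
force: [-0.5, -0.4, -2.4]
grip_width: 0.0539
```

```bash
python3 wr.py w10 >/dev/null; python3 -c "
from h import *
plan([.5047,-.3502,.07],81.5)"
```

```text
now [ 0.4954 -0.1886  0.1522] t 15.82 f [ 0.8 -0.5 -2.6] grip 0.0537
offset [0.0828 0.0178 0.1606] ang [ 0.09   0.002 -0.011] deg 5.2
```

View pics/w10.png

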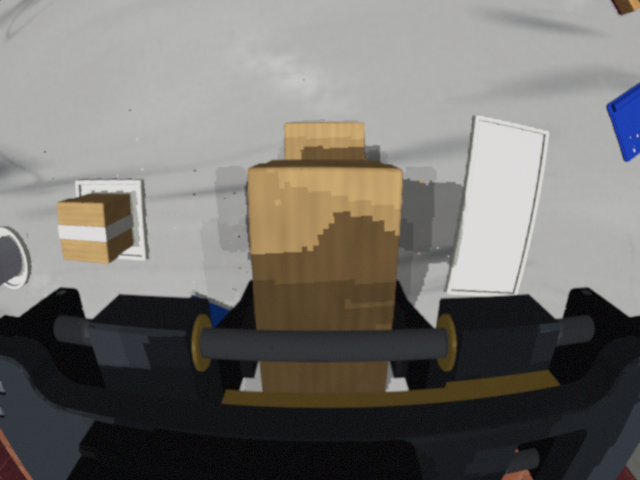

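The medium carton is held level. Carrying it to the medium tray.

Request:
drive_tool(offset=[[0,0.005,0.04],[0,0.01,0.09],[0,0.016,0.14],[0.02,0.018,0.1606],[0.06,0.018,0.1606],[0.082,0.018,0.1606],[0.082,0.018,0.1606],[0.082,0.018,0.1606]], angular=[[0.02,0,0],[0.05,0,0],[0.07,0,-0.005],[0.09,0,-0.005],[0.09,0,-0.005],[0.09,0,-0.005],[0.09,0,-0.005],[0.09,0,-0.005]])

```text
time_s: 16.82
tool_pos: [0.5051, -0.3501, 0.071]
tool_rot: [75.1, 89.6, -23.4]
force: [0.5, 0.4, -0.8]
grip_width: 0.0538
```

```bash
python3 wr.py w11 >/dev/null; python3 -c "
from h import *
plan([.5055,-.3502,.024],81.5)"
```

```text
now [ 0.5055 -0.3505  0.0717] t 16.88 f [-0.2  0.7 -1.7] grip 0.0537
offset [ 0.0477 -0.0004 -0.0004] ang [ 0.     0.002 -0.007] deg 0.4
```

View pics/w11.png

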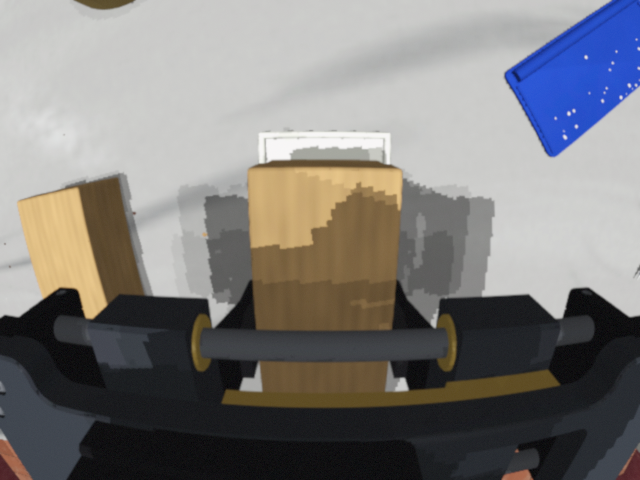

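Carton and tray are collinear (tray columns 260–391, carton 249–402). Lowering it.

Request:
drive_tool(offset=[[0.02,0,0],[0.034,0,0],[0.042,0,0],[0.046,0,0],[0.048,0,0],[0.049,0,0],[0.049,0,0]], angular=[[0,0,0],[0,0,0],[0,0,0],[0,0,0],[0,0,0],[0,0,0],[0,0,0]])

```text
time_s: 17.75
tool_pos: [0.5058, -0.3506, 0.0239]
tool_rot: [71.0, 89.6, -27.4]
force: [-3.8, 2.5, 6.0]
grip_width: 0.0538
```

Request:
drive_tool(offset=[[0,0,0],[0,0,0],[0,0,0],[0,0,0],[-0.06,0,0],[-0.12,0,0],[-0.12,0,0],[-0.12,0,0]], angular=[[0,0,0],[0,0,0],[0,0,0],[0,0,0],[0,0,0],[0,0,0],[0,0,0],[0,0,0]], fingers=-1)

```text
time_s: 18.75
tool_pos: [0.5047, -0.3501, 0.1436]
tool_rot: [70.0, 89.6, -28.4]
force: [-0.5, 1.2, -1.4]
grip_width: 0.0871
```

```bash
python3 wr.py w12 >/dev/null; python3 tp.py 3;  python3 -c "
from h import *
plan([.4859,-.1888,.12],87)
t=cv2.imread('pics/top_3.png'); cv2.imwrite('pics/t3c.png',cv2.resize(t[225:335,365:495],None,fx=6,fy=6,interpolation=2))"
```

```text
now [ 0.5039 -0.3495  0.1418] t 18.9 f [ 0.3  0.1 -0.2] grip 0.087
offset [ 0.0215 -0.0416 -0.1564] ang [-0.096  0.001 -0.004] deg 5.5
```

View pics/w12.png

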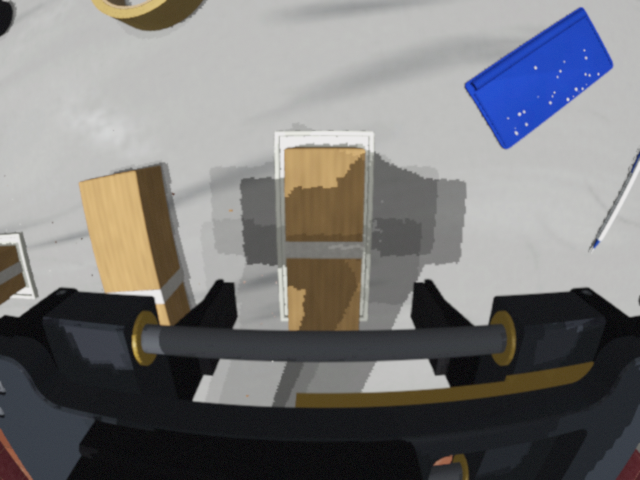

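View pics/t3c.png

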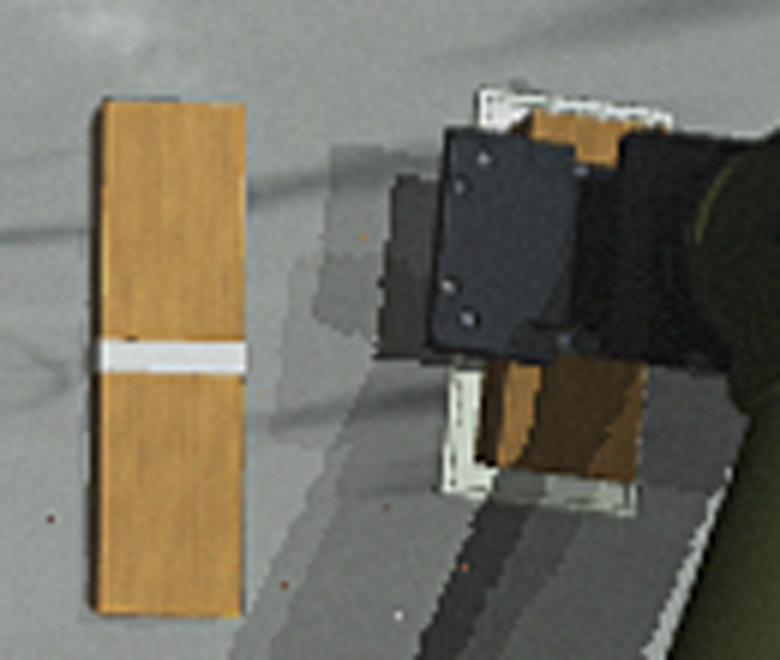

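The medium carton is inside its rim, and the long carton has not moved. Going for it.

Request:
drive_tool(offset=[[0,-0.01,-0.045],[0,-0.025,-0.1],[0,-0.042,-0.156],[0.02,-0.042,-0.156],[0.02,-0.042,-0.156],[0.02,-0.042,-0.156]], angular=[[-0.03,0,0],[-0.06,0,0],[-0.095,0,0],[-0.095,0,0],[-0.095,0,0],[-0.095,0,0]])

```text
time_s: 19.65
tool_pos: [0.4852, -0.1899, 0.1212]
tool_rot: [74.6, 89.8, -18.6]
force: [0.0, -0.4, 0.2]
grip_width: 0.0873
```

```bash
python3 wr.py w13 >/dev/null;  python3 -c "
from h import *
plan([.4858,-.189,.019],87.2)"
```

```text
now [ 0.4855 -0.19    0.1216] t 19.7 f [-0.2 -0.4  0.7] grip 0.0871
offset [ 0.1026 -0.0002 -0.0012] ang [-0.006  0.001 -0.004] deg 0.4
```

View pics/w13.png

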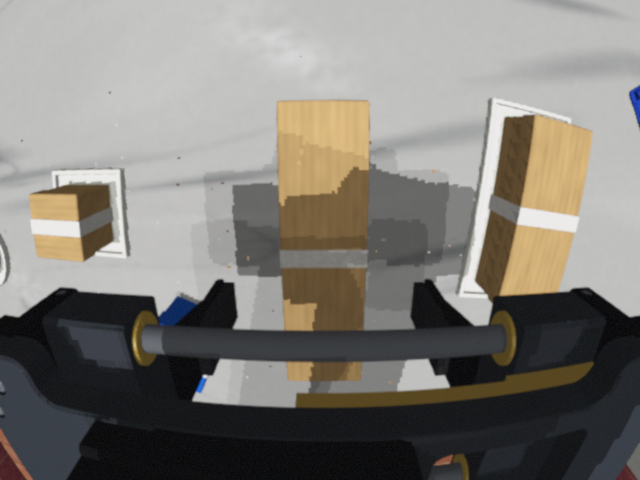

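Request:
drive_tool(offset=[[0.04,0,-0.001],[0.08,0,-0.001],[0.1,0,-0.001],[0.102,0,-0.001],[0.102,0,-0.001]], angular=[[0,0,0],[0,0,0],[0,0,0],[0,0,0],[0,0,0]])

```text
time_s: 20.32
tool_pos: [0.4868, -0.1898, 0.0205]
tool_rot: [74.7, 89.7, -18.4]
force: [0.8, 0.2, 0.0]
grip_width: 0.0868
```

Request:
drive_tool(offset=[[0,0,0],[0,0,0],[0,0,0],[0,0,0],[0,0,0],[0,0,0]], angular=[[0,0,0],[0,0,0],[0,0,0],[0,0,0],[0,0,0],[0,0,0]], fingers=1, squeeze=40)

```text
time_s: 21.08
tool_pos: [0.4868, -0.1899, 0.0207]
tool_rot: [73.8, 89.7, -19.4]
force: [-0.9, 1.1, 3.6]
grip_width: 0.056
```

Request:
drive_tool(offset=[[-0.01,0,0],[-0.04,0,0],[-0.09,0,0],[-0.12,0,0],[-0.12,0,0],[-0.12,0,0]], angular=[[0,0,0],[0,0,0],[0,0,0],[0,0,0],[0,0,0],[0,0,0]])

```text
time_s: 21.82
tool_pos: [0.4851, -0.1893, 0.1392]
tool_rot: [75.5, 89.8, -17.7]
force: [-0.7, 0.2, -3.8]
grip_width: 0.0556
```

```bash
python3 wr.py w14 >/dev/null; python3 -c "
from h import *
plan([.5171,.3517,.14],102)"
```

```text
now [ 0.4848 -0.1892  0.1387] t 21.88 f [-0.7  0.4 -2.4] grip 0.0557
offset [-0.0014  0.0024 -0.5419] ang [-0.265  0.    -0.002] deg 15.2
```

View pics/w14.png

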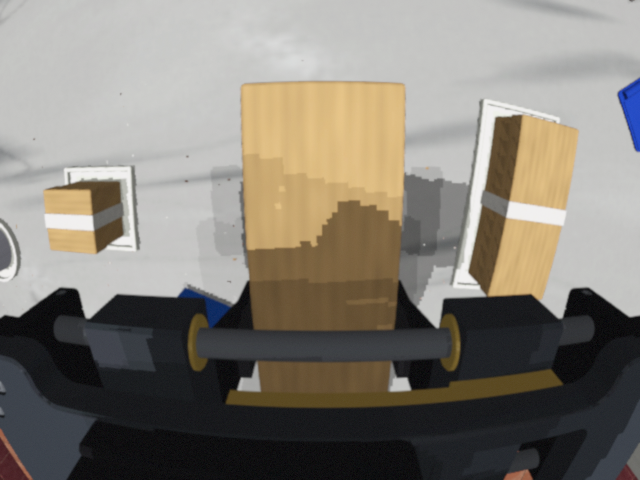

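The long carton is held with its underside at about 0.12 m, clear of the 0.053 m packs. Carrying it across.

Request:
drive_tool(offset=[[-0.01,0,-0.04],[-0.02,0,-0.09],[-0.02,0.001,-0.15],[-0.02,0.001,-0.21],[-0.02,0.001,-0.27],[-0.02,0.001,-0.33],[-0.02,0.002,-0.39],[-0.02,0.002,-0.45],[-0.02,0.002,-0.505],[-0.01,0.002,-0.542]], angular=[[0,0,0],[-0.03,0,0],[-0.06,0,0],[-0.09,0,0],[-0.12,0,0],[-0.16,0,0],[-0.19,0,0],[-0.22,0,0],[-0.25,0,0],[-0.265,0,0]])

```text
time_s: 23.12
tool_pos: [0.5154, 0.355, 0.147]
tool_rot: [-161.0, 89.9, 121.2]
force: [0.0, 0.1, -2.8]
grip_width: 0.0559
```

Request:
drive_tool(offset=[[0,0,0],[0,0,0]], angular=[[0,0,0],[0,0,0]])

```text
time_s: 23.38
tool_pos: [0.5147, 0.3539, 0.1451]
tool_rot: [-79.8, 89.8, -157.6]
force: [-0.1, -0.3, -3.5]
grip_width: 0.0556
```

```bash
python3 wr.py w15 >/dev/null; python3 -c "
from h import *
plan([.518,.3512,.07],102)"
```

```text
now [0.5154 0.3532 0.1458] t 23.43 f [ 0.2  0.1 -2.2] grip 0.0555
offset [0.0757 0.0023 0.0024] ang [0.002 0.001 0.002] deg 0.2
```

View pics/w15.png

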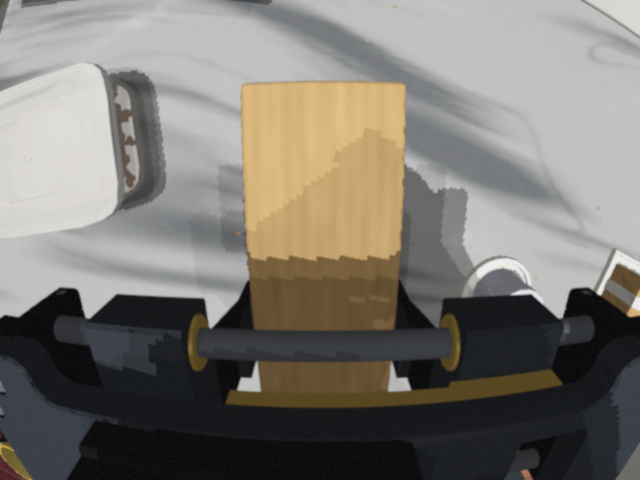

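The long tray is hidden under the carton. The bin on the left clears the gripper body by about 40 mm. Lowering partway, then checking.

Request:
drive_tool(offset=[[0.04,0.002,0.002],[0.076,0.002,0.002],[0.085,0.002,0.002],[0.085,0.002,0.002],[0.085,0.002,0.002]], angular=[[0,0,0],[0,0,0],[0,0,0],[0,0,0],[0,0,0]])

```text
time_s: 24.05
tool_pos: [0.5189, 0.3521, 0.0628]
tool_rot: [94.5, 90.0, 16.6]
force: [-0.6, -0.0, -3.5]
grip_width: 0.0557
```

```bash
python3 wr.py w16 >/dev/null; python3 tp.py 4; python3 -c "
from h import *
plan([.518,.3512,.024],102)
c=np.load('w16.npz'); im=cv2.imread('pics/w16.png')
a=np.radians(12); 
for hw,hz,col in(((.112,.04),.008,(0,0,255)),((.1,.028),.0915,(0,255,0))):
  for s in((1,1),(1,-1),(-1,-1),(-1,1)):
    x,y=s[0]*hw[0],s[1]*hw[1]
    cv2.circle(im,tuple(wproj(c,[.5171+x*np.cos(a)-y*np.sin(a),.3517+x*np.sin(a)+y*np.cos(a),hz]).round().astype(int)),2,col,-1)
t=cv2.resize(cv2.imread('pics/top_4.png')[215:335,110:230],(480,480),interpolation=2)
cv2.imwrite('pics/w16b.png',im); cv2.imwrite('pics/t4c.png',t)"
```

```text
now [0.5184 0.3521 0.0622] t 24.2 f [-0.  -0.4 -3.8] grip 0.0559
offset [ 0.0382 -0.0006  0.0007] ang [0.002 0.    0.   ] deg 0.1
```

View pics/w16b.png

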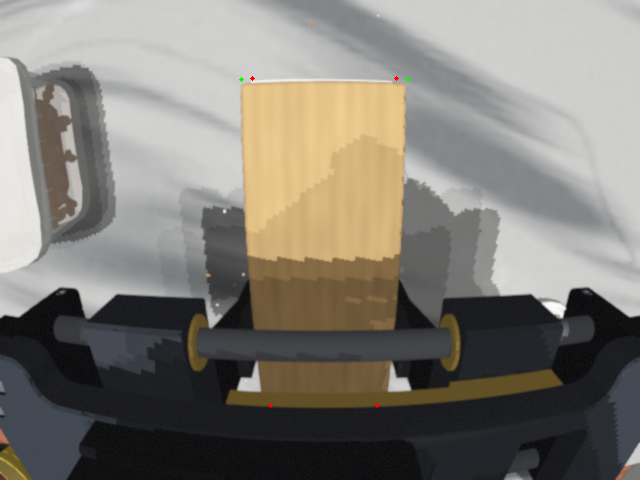

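View pics/scene_4.png

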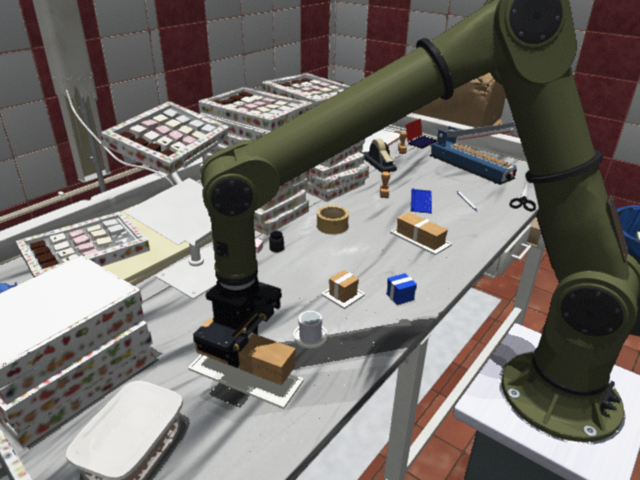

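The tray's far rim shows just past the carton's far edge at (252–396, 79), parallel to it and where predicted. In the scene view the carton hovers over the long tray at about (245,370), and the other three packs are in place. Lowering it.

Request:
drive_tool(offset=[[0.015,0,0.001],[0.027,0,0.001],[0.034,0,0.001],[0.037,0,0.001],[0.039,0,0.001],[0.04,0,0.001],[0.04,0,0.001]], angular=[[0,0,0],[0,0,0],[0,0,0],[0,0,0],[0,0,0],[0,0,0],[0,0,0]])

```text
time_s: 25.08
tool_pos: [0.5183, 0.351, 0.0238]
tool_rot: [-12.3, 89.9, -90.2]
force: [-4.6, -3.6, 6.1]
grip_width: 0.0559
```

Request:
drive_tool(offset=[[0,0,0],[0,0,0],[0,0,0],[0,0,0],[-0.06,0,0],[-0.12,0,0],[-0.18,0,0],[-0.2,0,0]], angular=[[0,0,0],[0,0,0],[0,0,0],[0,0,0],[0,0,0],[0,0,0],[0,0,0],[0,0,0]], fingers=-1)

```text
time_s: 26.08
tool_pos: [0.5196, 0.3529, 0.2284]
tool_rot: [99.1, 89.6, 21.2]
force: [0.5, -0.0, -0.9]
grip_width: 0.087
```

Request:
drive_tool(offset=[[-0.02,0,0.05],[-0.04,0,0.1],[-0.04,0,0.16],[-0.04,0,0.22],[-0.04,0,0.27],[-0.04,0,0.27]], angular=[[0,0,0],[0,0,0],[0,0,0],[0,0,0],[0,0,0],[0,0,0]])

```text
time_s: 26.82
tool_pos: [0.5769, 0.0821, 0.2666]
tool_rot: [71.2, 89.8, -7.2]
force: [-0.7, 0.6, -0.8]
grip_width: 0.0874
```

```bash
python3 wr.py w17 >/dev/null; python3 tp.py 5; python3 -c "
from h import *
t=cv2.imread('pics/top_5.png'); cv2.imwrite('pics/t5c.png',cv2.resize(t[220:335,130:330],None,fx=4,fy=4,interpolation=2))
t=cv2.imread('pics/scene_5.png'); cv2.imwrite('pics/s5c.png',cv2.resize(t[200:420,180:460],None,fx=2.8,fy=2.7,interpolation=2))"
```

```text
(no output)
```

View pics/t5c.png

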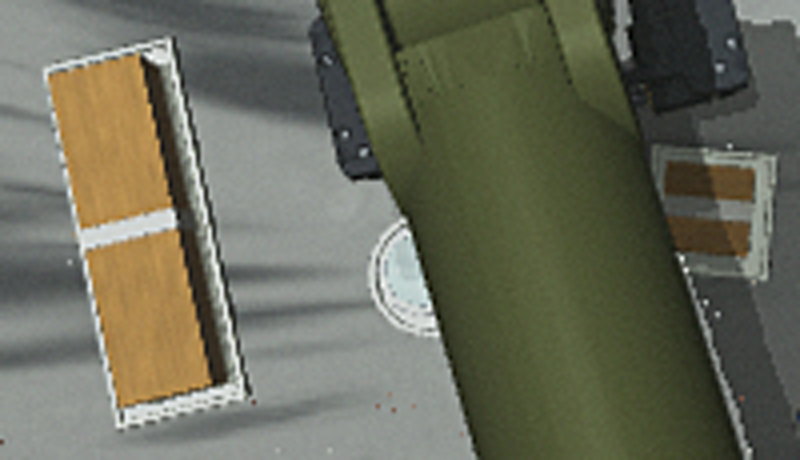

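View pics/s5c.png

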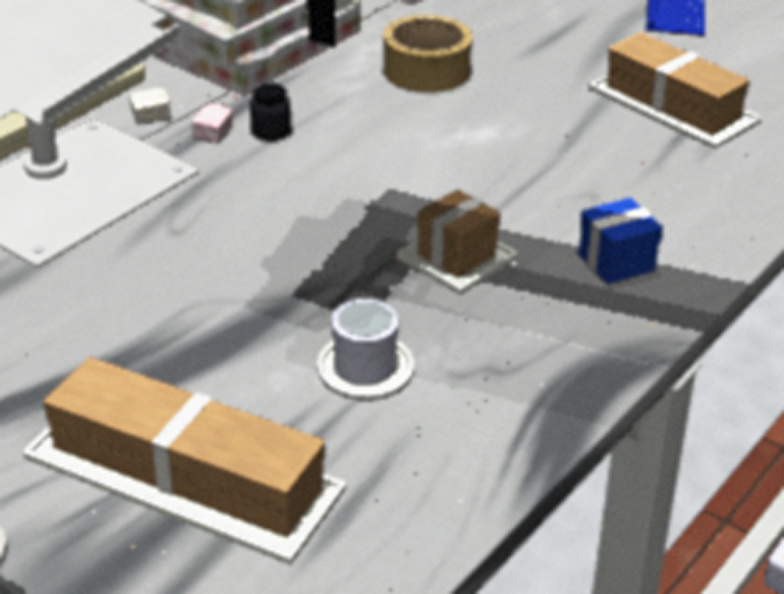

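View pics/top_5.png

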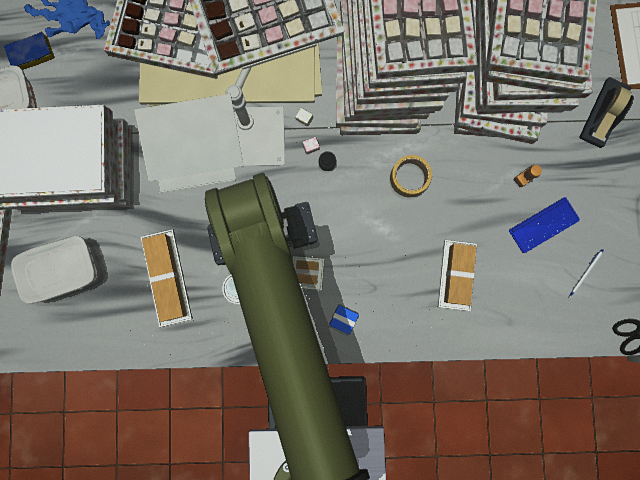

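All packs look seated. A numeric check of the offset from each tray's centre:

```bash
cat >> m.py <<'E'
print('==')
show('long',w([(48,75),(142,55),(213,384),(118,407)],*b,.053))
show('square',w([(668,160),(757,167),(752,256),(663,251)],*b,.053))
E
python3 m.py | sed -n '/==/,$p'; python3 -c "
from h import *
t=cv2.imread('pics/top_5.png'); cv2.imwrite('pics/t5d.png',cv2.resize(t[230:320,430:490],None,fx=6,fy=6,interpolation=2))"
```

```text
==
long [0.5166 0.3502] L 0.1983 W 0.0563 angL 12.1 angW 101.3 r 0.624
square [0.5196 0.0113] L 0.0526 W 0.0521 angL -4.6 angW 84.6 r 0.52
```

View pics/t5d.png

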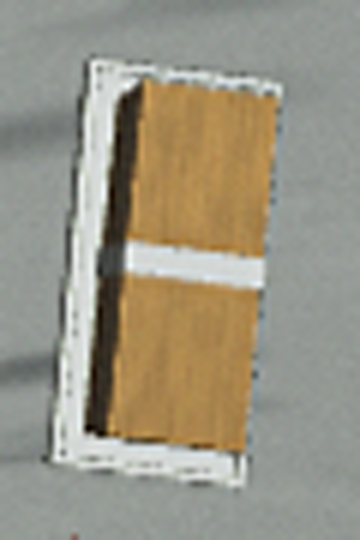

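View pics/w17.png

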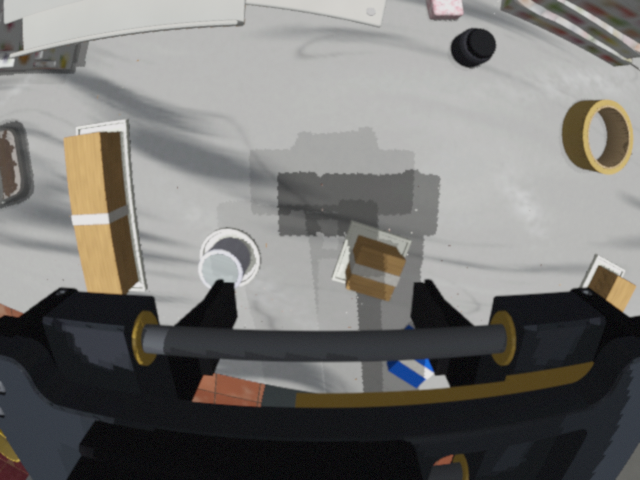

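All four packs are within about 2 mm of their tray centres or visibly inside the rim. The jar, tape roll and decoy are unmoved. Handing in.

```bash
python3 -c "
from cell import telemetry, sign_off
o=telemetry.get_obs(); print(o['time_s'],o['force'].round(1),o['grip_width']); print(sign_off())"
```

```text
26.975 [-0.5  0.8 -0.2] 0.08687152229651504
the job is handed in; nothing more can be done
None
```

I took the pile apart in the order tin, square, medium, long, and each pack is now flat and upright inside the rim of its own tray. The job was handed in at 27.0 s with the gripper open and clear of everything.

- **Set-down:** each pack was lowered until the tool force showed contact, about 5–6 N upward, before I let go. The highest force I read during the job was about 8 N.
- **Long and square cartons:** in the last top view their centres measured within about 2 mm of the tray centres. The clearance is 8 mm per side.
- **Medium carton and tin:** I checked these by eye only. Both sit inside their rims in the top, scene and wrist pictures.
- **Bystanders:** the jar, the tape roll and the blue look-alike are where they started, judged by eye in the last pictures.

No check failed or disagreed.

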